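# Dock the battery pack at the charging station

## Robot

A 7-joint arm with a two-finger parallel gripper is mounted at the origin on the work surface. World frame = base frame: x ahead of the robot, y to its left, z up, the work surface at z = 0. Lengths are in m, angles in rad, forces in N, time in s.
With the tool pointing down it reaches from about 0.375 to 0.925 m from the base axis. Payload 3.1 kg.
Tool frame: the origin (TCP) lies between the finger pads; the fingertips stand 19 mm ahead of it and the grasp point (between the pads) is the TCP; z points along the fingers, y is the direction in which the jaws open and shut (so a half turn about z gives the same grasp; the last joint's range is limited). The gripper opens to 85 mm and grips with 20 to 120 N. Pads are 22 mm wide; open, the fingers measure 114 mm over their backs; the gripper's body (76 mm by 85 mm) begins 54 mm behind the grasp point. The pads swing forward as they close: fully open they stand 13 mm farther back than shut.
Start: joints at [1.008, 0.383, 0.044, 1.598, -0.018, 1.161, -0.05], TCP at [0.291, -0.581, 0.25] pointing down, gripper open.
Joint ranges: [-2.61, 2.61], [-0.41, 2.15], [-1.48, 1.57], [0, 2.5], [-1.57, 4.71], [0.05, 1.97], [-2.85, 2.85]. Speed limits (rad/s): [2.79, 2.79, 3.14, 3.14, 3.14, 3.14, 3.14].

## Interface

Orientations are given as a unit quaternion [x, y, z, w].
In Python, from bench import move_ptp, movel, move_j, move_gripper, pause, inverse_kinematics, read_camera, camera_params, MotionError, sign_off, look_for, tip_of, read_time_s, read_qpos, read_joint_vel, read_effort, read_eef_pos, read_tcp_rot, read_ft_force, read_ft_torque, read_finger_gap gives the robot as it stands. Calls block until the motion is done:
- move_ptp(position, orientation): joint-space move of the TCP to a pose.
- movel(position, orientation=None, speed=0.15): straight line of the TCP; orientation=None keeps the orientation; speed is the mean speed in m/s.
- move_j(angles): joint-space move.
- move_gripper(opening, effort=None): finger opening in m; effort is the grip in N (None keeps the last); returns when the fingers have stopped.
- pause(seconds).
- inverse_kinematics(position, orientation): joint angles nearest the present ones, or None.
- read_camera(name): name is "side" or "top" or "wrist"; returns the picture (384x512x3 uint8, red, green, blue); there is no depth.
- camera_params(name): a dict with "K" (3x3 intrinsics, pixels), "camera_from_world" (4x4, takes a point from world to camera coordinates). Camera axes: x right, y down, z forward; pixel columns grow to the right and rows downward; lengths in m; the calibration is good to about 2 mm. A picture is of the moment at which its call begins: read the wrist's pose just before it. camera_params takes no time and is no camera call; for the wrist camera it gives the pose at the moment of the call.
A pose or a line that the arm cannot do raises MotionError and nothing moves.
- sign_off(): hands the job in, once; it reports no verdict.
Trained networks look in the newest picture that a camera, given by its name, has taken for a name from the list of things; names that differ only in an ending like _2 or _b are one class to them, and where a whole thing is asked for, a point or a joint stands for the part that bears it (a point fixed in the world has none). Each returns a list of dicts, best first, with "confidence" (0 to 1); they miss things now and then, are a little off and sometimes report something else, mostly with a low value. They report only what shows in the picture. A call takes as long as a camera call. They do not tell look-alikes from the thing itself.
- look_for(camera, name): "at" ([column, row] in pixels, amid what is visible of it).
- tip_of(camera, name): "at" ([column, row] in pixels: a listed point, or the origin of a listed thing).
Readings, each from a call of its own:
- read_time_s(): time.
- read_qpos(): joint angles.
- read_joint_vel(): joint speeds.
- read_effort(): joint torques, N m.
- read_eef_pos(): TCP position.
- read_tcp_rot(): TCP orientation.
- read_ft_force(): force on the tool from outside, world axes, zero at the start.
- read_ft_torque(): the same for the moment, N m.
- read_finger_gap(): finger opening in m.
Only numpy, scipy, OpenCV 4.12 (cv2) and the standard library are available. Lean on these libraries where they do the work, as an engineer would, in place of code of your own. Each camera call takes 0.05 s, during which the arm holds its last target. There are 200 camera calls.

## Task

Put the battery pack on charge by pushing it over the counter with the fingers, never picking it up or tipping it: first push it sideways until it lies flat along the blue side guide while still clear of the console, then push it along the guide until it is fully home against the white charging console. Then press the green start button on the console all the way down and let it come up again. Leave everything else on the counter where it is.

Things in the scene. Friction and masses are not known exactly. Their poses are not given: they have to be found in the camera images.
- pack: Battery pack to be docked: loose black block with a blue top, white label and orange stripe, 90 mm along its x, 110 mm along its y, 55 mm high, about 0.5 to 0.95 kg; it slides on the counter under a push of about 2 to 8 N. Origin: centre of its underside, z up. Its +x face carries two small brass contacts and has to meet the station.
- dock (a point): Docking place, outlined in yellow on the counter: where the pack's origin lies when fully docked, its x and y axes those of the docked pack. The console closes its +x side (face 45 mm away), the side guide its +y side (face 55 mm away); -x and -y are open. Console and guide are one fixed station, whose place and yaw vary.
- stop (a point): Middle of the top front edge of the white charging console, whose upright front face is the stop. Axes as dock. The console is 150 mm wide along y, 66 mm high and 85 mm deep (towards +x).
- guide (a point): Middle of the upper inner edge of the blue side guide, a fixed straight bar along x, 205 mm long, 16 mm thick (towards +y) and 30 mm high; its far end meets the console. Axes as dock.
- start_top (a point): Centre of the upper face of the green start button (28 mm across, on a grey housing) on top of the charging console. It is pressed straight down.
- start (a joint): Travel of the start button in m: 0 when up, 0.006 fully down. A spring brings it up again; fully down takes about 5 N.
- gel: Bystander, loose: clear hand-gel bottle with blue cap, 54 across, 130 high (mm). Origin: centre of its underside.
- pills: Bystander, loose: amber jar, 44 across, 70 high (mm). Origin: centre of its underside.
- tape: Bystander, loose: roll of grey tape lying flat, 70 across, 25 high (mm). Origin: centre of its underside.
- oximeter: Bystander, loose: white and blue finger clip, 58 x 34 x 29 high (mm). Origin: centre of its underside.
- penlight: Bystander, loose: aluminium penlight lying flat, 125 x 15 x 15 (mm). Origin: centre of its underside.
- dish: Bystander, loose: steel bowl, 110 across, 35 high (mm). Origin: centre of its underside.
There are look-alikes about, which are no part of the job. Of the things that look like the pack, take the one that is farthest to the robot's left at the start.

How it is judged:
By the outcome, as a careful person would: the job done as asked, in the order asked, and still so for the second after the job is handed in, with the robot touching nothing.
It also fails if it takes over 61 s, if anything falls off the work surface, if the arm or the gripper's body presses on something with over 40 N, if the wrist force passes 120 N, or if a joint passes its speed limit or range.

## Working session

There is one attempt and no reset: what is moved stays moved. The work goes in short steps, each a Python script; the robot and the scene stay as the last script left them, time stands still between calls to the robot, and variables do not carry over. Pictures are saved under pics/ and viewed, about 8 in all and at most 12, crops included, and the job is handed in when it is done.

```bash
mkdir -p pics
cat > h.py <<'E'
from bench import *
import numpy as np, cv2
def ray(cam,px,z,P=None):
    P=P or camera_params(cam); K=np.array(P["K"]);T=np.array(P["camera_from_world"])
    R,t=T[:3,:3],T[:3,3]; c=-R.T@t; d=R.T@np.linalg.inv(K)@np.array([px[0],px[1],1.])
    return c+d*(z-c[2])/d[2]
def proj(cam,p,P=None):
    P=P or camera_params(cam); K=np.array(P["K"]);T=np.array(P["camera_from_world"])
    q=K@(T[:3,:3]@np.asarray(p)+T[:3,3]); return q[:2]/q[2]
def save(cam,name):
    im=read_camera(cam); cv2.imwrite("pics/%s.png"%name,cv2.cvtColor(im,cv2.COLOR_RGB2BGR)); return im
E
python3 - <<'E'
from h import *
a=save("top","t0");b=save("side","s0")
print(read_time_s(), read_eef_pos(), read_tcp_rot())
for c in("top","side"):
    P=camera_params(c);T=np.array(P["camera_from_world"]);print(c,-T[:3,:3].T@T[:3,3],T[2,:3])
    for n,z in (("pack",0),("dock",0),("stop",.066),("guide",.03),("start_top",.08),("gel",0),("pills",0),("tape",0),("oximeter",0),("penlight",0),("dish",0)):
        print(n,[(np.round(r["at"]).tolist(),round(r["confidence"],2),ray(c,r["at"],z)[:2].round(3).tolist()) for r in tip_of(c,n)[:4]])
E
```

```text
0.1 [ 0.29098962 -0.58029995  0.24899662] [ 9.73110975e-01  2.30333550e-01 -3.24914138e-04 -1.17504469e-03]
top [0.38378979 0.02166395 1.06758306] [ 2.02017507e-01  8.57588532e-04 -9.79381535e-01]
pack [([291.0, 216.0], 0.86, [0.54, -0.062]), ([377.0, 214.0], 0.8, [0.552, -0.305]), ([336.0, 267.0], 0.6, [0.401, -0.188]), ([399.0, 278.0], 0.57, [0.376, -0.358])]
dock [([262.0, 194.0], 0.56, [0.598, 0.021])]
stop [([265.0, 175.0], 0.61, [0.639, 0.015])]
guide [([242.0, 213.0], 0.88, [0.54, 0.077])]
start_top [([251.0, 158.0], 0.65, [0.683, 0.055]), ([263.0, 178.0], 0.65, [0.627, 0.02]), ([293.0, 216.0], 0.61, [0.526, -0.061]), ([339.0, 169.0], 0.32, [0.659, -0.182])]
gel [([201.0, 229.0], 0.98, [0.494, 0.189])]
pills [([196.0, 157.0], 0.54, [0.705, 0.218])]
tape [([204.0, 194.0], 0.68, [0.596, 0.187])]
oximeter [([290.0, 217.0], 0.73, [0.535, -0.057]), ([311.0, 172.0], 0.7, [0.668, -0.119])]
penlight [([312.0, 171.0], 0.71, [0.672, -0.121]), ([338.0, 167.0], 0.54, [0.685, -0.196])]
dish [([139.0, 260.0], 0.86, [0.406, 0.355])]
side [ 0.54358772 -0.7488997   0.90704379] [ 0.03356403  0.66790763 -0.74348696]
pack [([187.0, 264.0], 0.79, [0.4, -0.19]), ([169.0, 330.0], 0.74, [0.372, -0.366]), ([248.0, 302.0], 0.72, [0.56, -0.301])]
dock [([256.0, 199.0], 0.95, [0.593, 0.036])]
stop [([273.0, 183.0], 0.9, [0.642, 0.039])]
guide [([241.0, 180.0], 0.73, [0.549, 0.086])]
start_top [([287.0, 172.0], 0.55, [0.685, 0.069])]
gel [([221.0, 165.0], 0.63, [0.484, 0.185])]
pills [([285.0, 157.0], 0.59, [0.699, 0.217])]
tape [([252.0, 162.0], 0.54, [0.587, 0.197])]
oximeter [([294.0, 241.0], 0.68, [0.691, -0.122])]
penlight [([292.0, 264.0], 0.81, [0.681, -0.196]), ([238.0, 178.0], 0.42, [0.539, 0.126])]
dish [([198.0, 132.0], 0.79, [0.4, 0.359])]
```

View pics/t0.png

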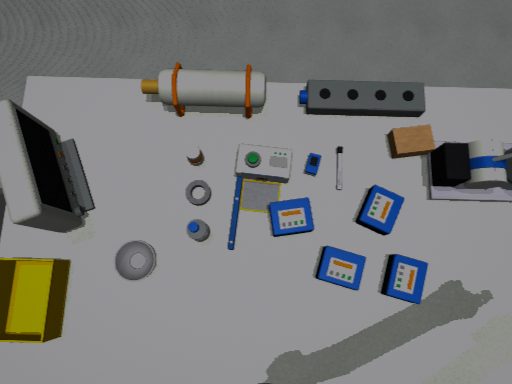

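View pics/s0.png

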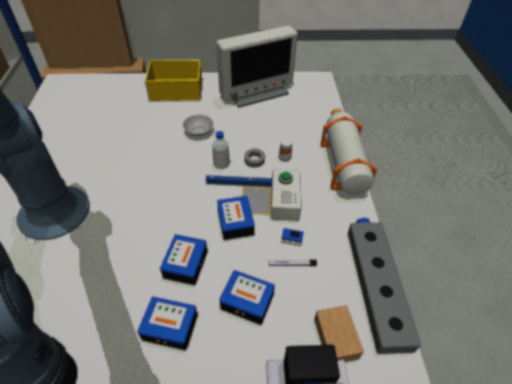

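Target is the pack at top pixel (291,216), world ≈ (0.54,-0.06), the leftmost of the four look-alikes. The station lies just left of and beyond it, with the console at (264,163) and the guide from (240,178) to (231,247). Next is a closer look with the wrist camera.

```bash
cat >> h.py <<'E'
def down(a): return [float(np.cos(a/2)),float(np.sin(a/2)),0.,0.]
E
python3 - <<'E'
from h import *
move_ptp([0.5,0.0,0.40],down(0.0))
P=camera_params("wrist");T=np.array(P["camera_from_world"]);print(-T[:3,:3].T@T[:3,3],T[2,:3],read_time_s(),read_eef_pos())
im=save("wrist","w0")
for n,z in (("pack",0),("dock",0),("stop",.066),("guide",.03),("start_top",.08)):
    print(n,[(np.round(r["at"]).tolist(),round(r["confidence"],2),ray("wrist",r["at"],z,P)[:2].round(4).tolist()) for r in tip_of("wrist",n)[:4]])
import json
json.dump({k:np.array(v).tolist() for k,v in P.items() if k in("K","camera_from_world")},open("P0.json","w"))
E
```

```text
[ 0.58038196 -0.00214092  0.52287004] [-3.08334770e-01  6.62950970e-04 -9.51277683e-01] 3.4667 [ 0.5000519  -0.00134861  0.39967518]
pack [([356.0, 195.0], 0.79, [0.4, -0.1855]), ([437.0, 106.0], 0.7, [0.5541, -0.3023]), ([288.0, 123.0], 0.59, [0.5266, -0.0605]), ([458.0, 206.0], 0.57, [0.3783, -0.3708])]
dock [([233.0, 83.0], 0.69, [0.59, 0.0296]), ([286.0, 120.0], 0.62, [0.5327, -0.0572])]
stop [([235.0, 45.0], 0.96, [0.6376, 0.0221]), ([52.0, 194.0], 0.63, [0.4263, 0.3112]), ([233.0, 79.0], 0.34, [0.5936, 0.0258])]
guide [([194.0, 116.0], 0.87, [0.5411, 0.0893])]
start_top [([212.0, 0.0], 0.57, [0.6867, 0.0487])]
```

View pics/w0.png

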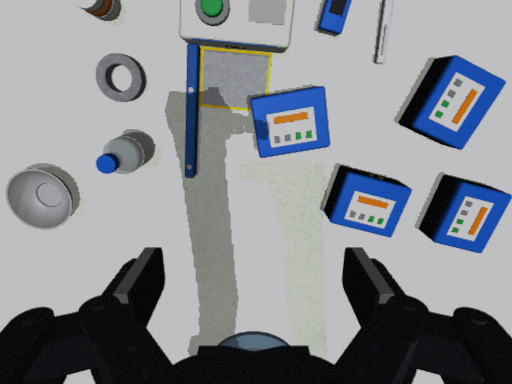

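The wrist view shows the yellow outline (200-272, 45-110), the guide at columns 185-199, and the target's blue top at (290,122). I'll segment the colours and fit rectangles in the right height planes.

```bash
cat >> h.py <<'E'
def rayN(px,z,P):
    K=np.array(P["K"]);T=np.array(P["camera_from_world"]);R,t=T[:3,:3],T[:3,3];c=-R.T@t
    d=np.c_[px,np.ones(len(px))]@np.linalg.inv(K).T@R
    return (c+d*((z-c[2])/d[:,2])[:,None])[:,:2]
def comp(mask,seed):
    n,l,s,c=cv2.connectedComponentsWithStats(mask.astype(np.uint8))
    ks=[k for k in range(1,n) if s[k,4]>60]
    k=min(ks,key=lambda k:np.linalg.norm(c[k]-seed)); ys,xs=np.where(l==k); return np.c_[xs,ys].astype(float)
def rect(px,z,P):
    # area rectangle in world plane: centre, long axis yaw(deg, mod 90), sizes
    w=rayN(px,z,P); (c,s,a)=cv2.minAreaRect((w*1000).astype(np.float32))
    return np.round(c,1),np.round(s,1),round(a,1),cv2.boxPoints((c,s,a)).round(0).tolist()
def masks(im):
    h=cv2.cvtColor(im,cv2.COLOR_RGB2HSV); H,S,V=[h[...,i].astype(int) for i in range(3)]
    return dict(blue=(H>100)&(H<130)&(S>150)&(V>40), yellow=(H>18)&(H<35)&(S>120)&(V>100), green=(H>50)&(H<85)&(S>120))
E
python3 - <<'E'
from h import *
import json
P=json.load(open("P0.json")); im=cv2.imread("pics/w0.png")[...,::-1].copy(); m=masks(im)
print("pack",rect(comp(m["blue"],(290,122)),.055,P))
print("guide",rect(comp(m["blue"],(192,112)),.03,P))
print("yel",rect(comp(m["yellow"],(236,78)),0,P))
for k in("pack","guide"): pass
T={c:camera_params(c) for c in("top",)}
im=cv2.imread("pics/t0.png")[...,::-1].copy(); m=masks(im)
print("TOP pack",rect(comp(m["blue"],(292,217)),.055,T["top"]))
print("guide",rect(comp(m["blue"],(236,212)),.03,T["top"]))
print("yel",rect(comp(m["yellow"],(260,196)),0,T["top"]))
g=comp(m["green"],(252,158)); print("green",rect(g,.08,T["top"]))
im=cv2.imread("pics/s0.png")[...,::-1].copy(); m=masks(im)
g2=comp(m["green"],(286,177)); 
# triangulate the button
A=[];b=[]
for c,g in(("top",g.mean(0)),("side",g2.mean(0))):
    Q=camera_params(c);M=np.array(Q["K"])@np.array(Q["camera_from_world"])[:3]
    for i in(0,1): r=M[i]-g[i]*M[2];A.append(r[:3]);b.append(-r[3])
x=np.linalg.lstsq(np.array(A),np.array(b),rcond=None);print("button",x[0],x[1],len(g),len(g2))
E
```

```text
pack (array([533.4, -57. ]), array([ 88.3, 107.5]), 9.5, [[481.0, -11.0], [499.0, -117.0], [586.0, -103.0], [568.0, 3.0]])
guide (array([543.6,  93.1]), array([ 17.5, 202.3]), 84.9, [[442.0, 94.0], [644.0, 75.0], [645.0, 93.0], [444.0, 111.0]])
yel (array([595.1,  28.4]), array([110.5,  90.3]), 85.0, [[545.0, -23.0], [635.0, -31.0], [645.0, 79.0], [555.0, 87.0]])
TOP pack (array([530.4, -56.4]), array([ 89.2, 108.5]), 9.5, [[477.0, -10.0], [495.0, -117.0], [583.0, -103.0], [565.0, 4.0]])
guide (array([541.9,  95.1]), array([ 14.9, 203.7]), 85.1, [[440.0, 96.0], [643.0, 79.0], [644.0, 94.0], [441.0, 111.0]])
yel (array([594.4,  29.2]), array([109.1,  90.3]), 84.8, [[544.0, -21.0], [634.0, -29.0], [644.0, 79.0], [554.0, 88.0]])
green (array([682. ,  50.5]), array([25.3, 25.5]), 48.0, [[664.0, 50.0], [683.0, 33.0], [700.0, 51.0], [681.0, 68.0]])Traceback (most recent call last):
  File "<stdin>", line 15, in <module>
  File "h.py", line 20, in comp
    k=min(ks,key=lambda k:np.linalg.norm(c[k]-seed)); ys,xs=np.where(l==k); return np.c_[xs,ys].astype(float)
ValueError: min() iterable argument is empty
```

```bash
cat >> h.py <<'E'
import json
YAW=np.deg2rad(-5.1); U=np.array([np.cos(YAW),np.sin(YAW)]); V=np.array([-np.sin(YAW),np.cos(YAW)])
D=np.array([0.5948,0.0288])
def W(u,v,z): return [*(D+U*u+V*v).tolist(),z]
def uv(p): d=np.asarray(p)[:2]-D; return np.array([d@U,d@V])
E
python3 - <<'E'
from h import *
P=json.load(open("P0.json")); im=cv2.imread("pics/w0.png")[...,::-1].copy(); m=masks(im)
r=rect(comp(m["blue"],(367,200)),.055,P); print(r,[(uv(np.array(c)/1000)*1000).round().tolist() for c in r[3]])
for a in (np.pi/2+YAW,-np.pi/2+YAW,YAW,np.pi+YAW):
    for p in (W(-.052,-.18,.035),W(-.052,-.18,.15),W(-.052,-.06,.035),W(-.13,0,.035),W(.09,.02,.1)):
        q=inverse_kinematics(p,down(a)); print(round(a,2),None if q is None else np.round(q,2))
E
```

```text
(array([ 402.8, -189.1]), array([109.6,  89.1]), 74.9, [[346.0, -230.0], [432.0, -254.0], [460.0, -148.0], [374.0, -125.0]]) [[-225.0, -280.0], [-137.0, -296.0], [-119.0, -188.0], [-206.0, -173.0]]
1.48 [ 0.5   0.51 -0.36  1.97  0.27  0.71 -0.11]
1.48 [ 0.53  0.34 -0.39  1.92  0.16  0.92 -0.02]
1.48 [ 0.36  0.52 -0.45  1.98  0.34  0.71 -0.39]
1.48 [ 0.26  0.42 -0.49  2.15  0.33  0.64 -0.54]
1.48 [ 0.27  0.67 -0.54  1.58  0.39  1.   -0.48]
-1.66 [-0.21  0.53  0.48  2.   -0.38  0.69 -2.72]
-1.66 [-0.4   0.37  0.71  1.96 -0.3   0.92 -2.77]
-1.66 [-0.61  0.58  0.7   2.03 -0.56  0.73 -2.78]
-1.66 [-0.97  0.57  0.93  2.2  -0.72  0.71 -2.77]
-1.66 [-0.75  0.81  0.92  1.64 -0.72  1.07 -2.84]
-0.09 [ 0.46  0.51 -0.31  1.97  0.23  0.7  -1.65]
-0.09 [ 0.48  0.33 -0.33  1.92  0.13  0.91 -1.58]
-0.09 [ 0.31  0.51 -0.4   1.99  0.29  0.7  -1.93]
-0.09 [ 0.29  0.43 -0.51  2.15  0.34  0.65 -2.13]
-0.09 [ 0.22  0.65 -0.47  1.58  0.34  0.98 -2.01]
3.05 [ 0.63  0.55 -0.52  1.96  0.39  0.73  1.36]
3.05 [ 0.63  0.35 -0.51  1.91  0.21  0.93  1.5 ]
3.05 [ 0.48  0.55 -0.6   1.98  0.45  0.74  1.09]
3.05 [ 0.36  0.44 -0.59  2.14  0.4   0.66  0.97]
3.05 [ 0.39  0.72 -0.72  1.58  0.53  1.04  1.01]
```

```bash
cat >> h.py <<'E'
def push(u0,v0,u1,v1,z,fmax,step=0.004,speed=0.05):
    """Step the TCP from dock-frame (u0,v0) to (u1,v1); stop when the resisting force passes fmax."""
    a,b=np.array([u0,v0]),np.array([u1,v1]); n=max(1,int(np.ceil(np.linalg.norm(b-a)/step))); d=(b-a)/np.linalg.norm(b-a)
    dw=U*d[0]+V*d[1]; fs=[]
    for i in range(1,n+1):
        p=a+(b-a)*i/n; movel(W(*p,z),None,speed); f=-np.array(read_ft_force())[:2]@dw; fs.append(round(float(f),1))
        if f>fmax: break
    print("push end uv",(uv(read_eef_pos())*1000).round(1),"f",fs,"t",read_time_s()); return p
E
python3 - <<'E'
from h import *
a=np.pi/2+YAW; u=-.055
move_gripper(.04)
move_ptp(W(u,-.18,.14),down(a)); movel(W(u,-.18,.031),None,.15)
print(read_time_s(),read_ft_force(),read_eef_pos())
movel(W(u,-.165,.031),None,.08)
p=push(u,-.165,u,-.082,.031,15,.008,.06)
p=push(*p,u,-.060,.031,14,.002,.03)
save("top","t1")
E
```

```text
6.6 [0.36932573 0.26639477 0.06638771] [ 0.52504609 -0.14566288  0.0318401 ]
push end uv [-54.9 -82. ] f [2.0, 2.7, 2.0, 3.1, 2.3, 2.3, 2.4, 3.5, 2.8, 3.8, 3.8] t 9.9667
push end uv [-55.2 -67.5] f [5.0, 5.9, 5.8, 5.5, 6.1, 6.2, 5.6, 6.1, 6.3, 9.3, 11.8, 14.0] t 12.9667
```

Run:
```python
from h import *
im=cv2.imread("pics/t1.png")[...,::-1].copy(); m=masks(im); P=camera_params("top")
r=rect(comp(m["blue"],proj("top",W(-.055,0,.055),P)),.055,P);print(r, uv(r[0]/1000))
cv2.imwrite("pics/t1c.png",cv2.resize(im[130:290,170:370,::-1],None,fx=4,fy=3.75))
```

```text
(array([533.2,  40.1]), array([120.9, 198.5]), 84.9, [[429.0, -11.0], [627.0, -29.0], [637.0, 91.0], [440.0, 109.0]]) [-0.06236064  0.00577938]
```

View pics/t1c.png

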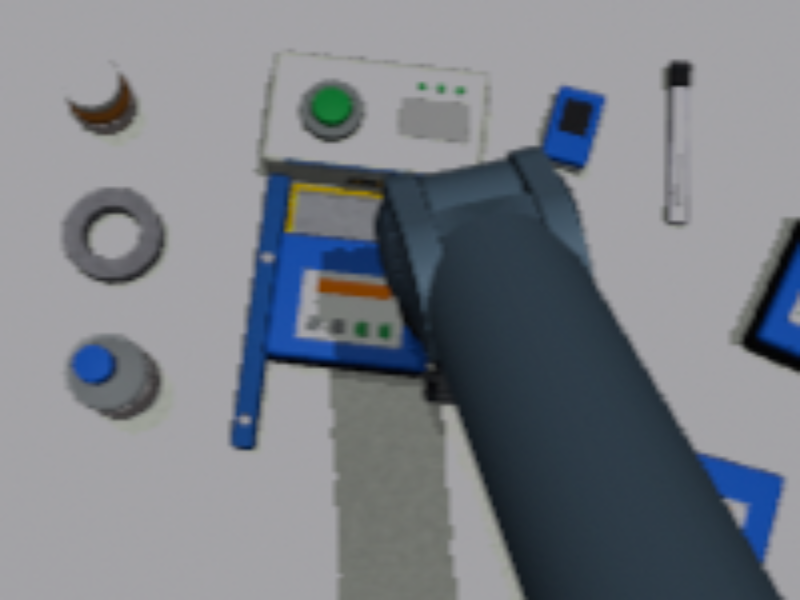

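The crop shows the pack against the guide with no visible gap, and about 50 mm of yellow outline still open ahead of it. The force rise to 14 N at v=-67.5 agrees. I'll back off and check it with the wrist camera.

Run:
```python
from h import *
movel(W(-.055,-.085,.031),None,.1); movel(W(-.055,-.095,.14),None,.25)
move_ptp(W(-.15,-.01,.28),down(YAW))
P=camera_params("wrist"); im=save("wrist","w1"); m=masks(im)
json.dump({k:np.array(v).tolist() for k,v in P.items() if k in("K","camera_from_world")},open("P1.json","w"))
px=comp(m["green"],proj("wrist",W(.09,.03,.08),P)) ; print("green",uv(rect(px,.08,P)[0]/1000),rect(px,.08,P)[:2])
px=comp(m["blue"],proj("wrist",W(-.06,0,.055),P)); r=rect(px,.055,P); print(r,uv(r[0]/1000)); 
r=rect(px,.03,P); print(read_time_s())
# test points: corners of guide inner top edge and pack top
for n,p in (("guide",W(-.16,.055,.03)),("guideF",W(.045,.055,.03)),("stopL",W(.045,.075,.066)),("stopR",W(.045,-.075,.066))):
    q=proj("wrist",p,P);print(n,q.round());cv2.circle(im,tuple(int(x) for x in q),3,(255,0,255),1)
cv2.imwrite("pics/w1a.png",im[...,::-1])
```

```text
Traceback (most recent call last):
  File "h.py", line 20, in comp
    k=min(ks,key=lambda k:np.linalg.norm(c[k]-seed)); ys,xs=np.where(l==k); return np.c_[xs,ys].astype(float)
ValueError: min() iterable argument is empty
```

Run:
```python
from h import *
P=json.load(open("P1.json")); im=cv2.imread("pics/w1.png")[...,::-1].copy(); m=masks(im)
px=comp(m["blue"],proj("wrist",W(-.06,0,.055),P)); r=rect(px,.055,P); print(r,uv(r[0]/1000)); print(read_time_s())
for n,p in (("guide",W(-.16,.055,.03)),("guideF",W(.045,.055,.03)),("stopL",W(.045,.075,.066)),("stopR",W(.045,-.075,.066)),("btn",W(.09,.03,.08))):
    q=proj("wrist",p,P);print(n,q.round());cv2.circle(im,tuple(int(x) for x in q),3,(255,0,255),1)
cv2.imwrite("pics/w1a.png",im[...,::-1])
```

```text
(array([525.9,  39.3]), array([117.8, 164.9]), 84.9, [[439.0, -12.0], [603.0, -27.0], [613.0, 91.0], [449.0, 105.0]]) [-0.06956062  0.00433361]
15.5
guide [200. 166.]
guideF [189. -29.]
stopL [160. -43.]
stopR [323. -43.]
btn [ 204. -114.]
```

View pics/w1a.png

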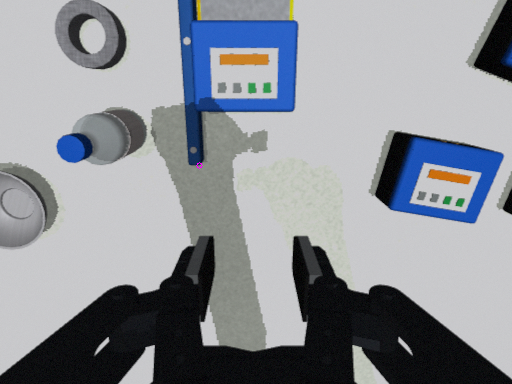

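The pack's blue top (192-297, 20-111) lies parallel to the guide and against it, with the outline visible ahead, so it is still clear of the console. Now I'll push it along the guide.

Run:
```python
from h import *
P=json.load(open("P1.json"))
print([(uv(x)*1000).round(1) for x in rayN(np.array([[194,111],[296,110],[297,20]]),.055,P)])
v=-.003
move_gripper(.05)
move_ptp(W(-.15,v,.12),down(YAW)); movel(W(-.15,v,.031),None,.15)
p=push(-.15,v,-.066,v,.031,18,.008,.07)
p=push(*p,-.050,v,.031,18,.0015,.03)
save("top","t2")
print(read_ft_force(),read_ft_torque())
```

```text
[array([-92.9,  53.6]), array([-91.8, -57.3]), array([ -4.6, -54.5])]
push end uv [-65.7  -2.9] f [-0.7, 0.3, -0.5, -0.2, -0.4, 1.6, 4.2, 3.7, 3.7, 3.0, 2.3] t 20.025
push end uv [-58.8  -3. ] f [5.0, 4.3, 5.6, 5.3, 5.0, 6.2, 9.1, 10.7, 12.6, 16.2, 17.9] t 22.775
[-17.32497785   1.91823129   8.9700867 ] [ 0.25056393  3.12464079 -0.22154866]
```

Run:
```python
from h import *
print(read_eef_pos())
movel(W(-.085,-.003,.033),None,.1); movel(W(-.10,-.003,.14),None,.25); move_gripper(0.)
move_ptp(W(-.03,-.0,.33),down(YAW))
P=camera_params("wrist"); im=save("wrist","w2"); m=masks(im)
json.dump({k:np.array(v).tolist() for k,v in P.items() if k in("K","camera_from_world")},open("P2.json","w"))
print(read_time_s(),[(r["at"],r["confidence"]) for r in tip_of("wrist","start_top")[:2]])
for n,p in (("guide",W(-.16,.055,.03)),("stopL",W(.045,.075,.066)),("stopR",W(.045,-.075,.066)),("packB",W(-.045,0,.055))):
    q=proj("wrist",p,P);print(n,q.round());cv2.circle(im,tuple(int(x) for x in q),2,(255,0,255),1)
try: 
    px=comp(m["green"],proj("wrist",W(.088,.03,.08),P)); print(px.mean(0),len(px)); print([(z,rect(px,z,P)[:2],) for z in(.075,.085)])
except Exception as e: print(e)
cv2.imwrite("pics/w2a.png",cv2.resize(im[:250,100:400,::-1],None,fx=2.4,fy=2.4))
```

```text
[0.53599995 0.03105818 0.02917899]
25.3167 []
guide [216. 235.]
stopL [189.  92.]
stopR [316.  92.]
packB [253. 164.]
[225.91271347  54.07590133] 527
[(0.075, (array([682.9,  50.6]), array([26.9, 26.7]))), (0.085, (array([681.9,  49.9]), array([26.2, 26. ])))]
```

View pics/w2a.png

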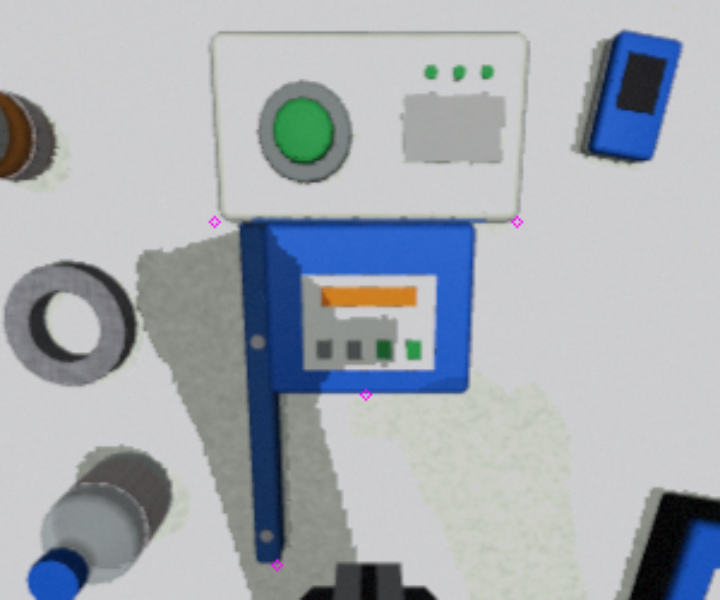

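The pack's front edge meets the console along its whole width, its left side is on the guide, and it sits square. The button is at (0.682,0.050). Next I'll press it with closed fingers while tracking force against height.

Run:
```python
from h import *
b=[0.682,0.0503]
move_ptp([*b,.135],down(YAW)); movel([*b,.115],None,.1); pause(.2)
f0=read_ft_force()[2]; z=.115; log=[]
while z>.075:
    z-=.0015; movel([*b,z],None,.03)
    p=read_eef_pos(); f=read_ft_force()[2]-f0; log.append((round(z*1000,1),round(p[2]*1000,1),round(f,1)))
    if f>16: break
pause(.3); print(read_eef_pos(),read_ft_force()[2]-f0); save("wrist","w3")
print(*log,sep="\n"); print(read_time_s())
```

```text
[0.68233224 0.05035063 0.10096241] 18.355863161198158
(113.5, np.float64(113.5), np.float64(-0.4))
(112.0, np.float64(111.8), np.float64(-0.1))
(110.5, np.float64(110.3), np.float64(-0.3))
(109.0, np.float64(108.8), np.float64(-0.7))
(107.5, np.float64(107.5), np.float64(-0.3))
(106.0, np.float64(106.3), np.float64(2.1))
(104.5, np.float64(104.8), np.float64(2.4))
(103.0, np.float64(103.2), np.float64(3.6))
(101.5, np.float64(101.7), np.float64(3.8))
(100.0, np.float64(101.2), np.float64(7.4))
(98.5, np.float64(101.1), np.float64(13.2))
(97.0, np.float64(101.0), np.float64(17.9))
30.175
```

The press shows contact at about 107 mm, spring forces of 2-4 N, then a hard stop at 101 mm. That is 6 mm of travel, so the button is fully down. Now I'll release it and do a final check.

Run:
```python
from h import *
b=[0.682,0.0503]
movel([*b,.14],None,.1); move_ptp(W(-.03,0,.33),down(YAW)); pause(.3)
P=camera_params("wrist"); im=save("wrist","w4"); px=comp(masks(im)["green"],(226,54)); print(px.mean(0),len(px),read_time_s(),read_ft_force())
a=cv2.imread("pics/w2.png"); d=np.abs(a.astype(int)-im[...,::-1]).max(2)>60; print("changed px",d[:260].sum())
cv2.imwrite("pics/w4a.png",cv2.resize(im[:250,100:400,::-1],None,fx=2.4,fy=2.4))
move_ptp(W(-.15,-.2,.35),down(YAW)); t=save("top","t4")
a=cv2.imread("pics/t0.png"); cv2.imwrite("pics/t4c.png",np.hstack([a[90:310,100:420],t[90:310,100:420,::-1]]))
```

```text
[226.34807692  55.33461538] 520 32.0083 [-0.16321685  1.0124706  -0.00698604]
changed px 1900
```

View pics/w4a.png

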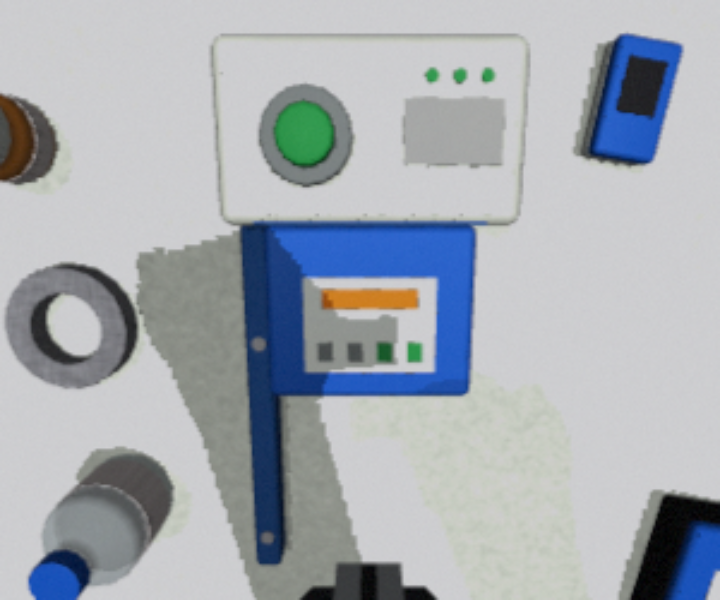

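View pics/t4c.png

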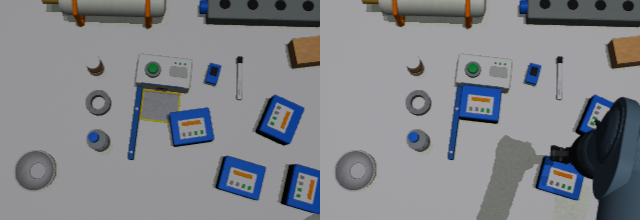

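The close-up shows the pack still square against console and guide, and the button up. The before/after top views show nothing else moved. I'm handing in.

```bash
python3 -c "
from h import *
print(sign_off(),read_time_s())"
```

```text
the job is handed in; nothing more can be done
the job is handed in; nothing more can be done
```

The battery pack is docked and the start button was pressed and released. I handed the job in at about 33 s of the 61 s allowed; no verdict came back.

- **Sideways push:** I pushed the leftmost look-alike sideways until it lay flat along the blue guide. It was about 50 mm short of home, so clear of the console.
- **Push home:** I then pushed it along the guide until it stalled against the console. The force rose to 18 N, well above the sliding friction.
- **Button:** I pressed the button 6 mm to its hard stop, with about 18 N on it at the end, and let it come up.

**Last checks:**
- In the last pictures the pack is square and touching both console and guide, and the button is up.
- The bystanders and the other packs I could see are where they were. The arm partly hid two of the other packs in the final top view.
- The last wrist picture differed from the earlier one by a 1–2 pixel overall shift. I put that down to the camera pose, because everything moved together.
- I could not measure a gap below about 1–2 mm at the console from the pictures. That the pack is fully home rests on the stalled push.

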